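# Square the cover plate in the checking nest and lock it with the cam

### The job

Square the flat steel plate in its checking nest: push its free corner, the near one on the side away from the rail, so that the plate turns against the round peg at its opposite corner until its whole side lies home on the rail and its end on the peg, and seat it there with a firm push of about 12 N on the middle of its side, never more than 20 N. Then swing the cam lever round to its stop so that the cam grips the plate against the peg, and leave the weights where they stand.

Things in the scene. Friction and masses are not known exactly. Their poses are not given: they have to be found in the camera images.
- nest: dark steel checking nest fixed on the bench, base 192 x 160 mm (x -110 to +82, y -95 to +65 mm), its top 12 mm above the origin. Origin: on the bench under the middle of the plate's home place; x points away from the robot along the rail, y left, z up. Round peg and cam pivot stand on it: peg axis at x +61, y +32 mm, pivot at x -71.6, y +18 mm
- plate: loose flat steel plate 110 x 90 x 10 mm, 0.75 kg, too wide to grasp, lying on the base turned 0.25 to 0.45 rad counterclockwise from home (3 to 6 N slide it). Origin: underside of its far left (peg) corner; it reaches 110 mm along its -x, 90 mm along its -y. Home: axes parallel to the nest's, origin at x +55, y +45, z +12 mm of the nest, left side on the rail, far end on the peg
- rail_corner (a point): the plate's near left corner, underside, 110 mm along the plate's -x from its origin; home it touches the rail, at y +45 mm of the nest
- push_corner (a point): the plate's near right corner at half thickness, diagonally oppopoint the peg corner: the corner to push, on the plate's right-hand side face, toward the rail
- rail: bright steel rail on the left edge of the nest, 122 mm along x, 14 mm wide, 16 mm high above the base; origin in the middle of its underside. Its face toward the plate is 7 mm along its -y, which is y +45 mm of the nest
- peg: round steel peg, 12 mm diameter, 17 mm high above the base, at the far end of the nest beside the rail; origin at its foot on the axis. Home, the plate's far end touches it, 6 mm along the peg's -x (x +55 mm of the nest)
- cam_lever (a joint): angle of the cam lever about its vertical pivot: 0 to 0.3 open, 2.1 rad at its stop; grows counterclockwise from above and stays where it is left (friction 0.05 Nm). Its eccentric steel disc touches the near end of a plate at home from about 1.7 rad on and grips it against the peg; about 3 to 5 N at the knob bring it to the stop
- lever_knob (a point): middle height of the upright black knob, at most 19 mm diameter, standing 31 to 63 mm above the bench on the end of the lever bar, 50 mm from the pivot. Seen from the pivot it lies at 200 degrees (counterclockwise from the nest's x) when the joint reads 0, at 320 degrees when locked, above the plate's near end
- weight_small: brass calibration weight 19 mm wide, 32 mm high, standing on the far right corner of the nest's base, to be left alone; origin at its foot
- weight_large: brass calibration weight 30 mm wide, 50 mm high, standing on the bench behind the nest on the left, to be left alone; origin at its foot
- weight_mid: brass calibration weight 24 mm wide, 40 mm high, standing on the bench beside the large one, to be left alone; origin at its foot

How it is judged:
By the outcome, as a careful person would: the job done as asked, in the order asked, and still so for the second after the job is handed in, with the robot touching nothing.
It also fails if it takes over 67 s, if anything falls off the work surface, if the arm or the gripper's body presses on something with over 40 N, if the wrist force passes 120 N, or if a joint passes its speed limit or range.

### The arm

A 6-joint arm with a two-finger parallel gripper is mounted at the origin on the work surface; the furniture and walls round the work are solid. World frame = base frame: x ahead of the robot, y to its left, z up, the work surface at z = 0. Lengths are in mm, angles in rad, forces in N, time in s.
With the tool pointing down it reaches from about 400 to 825 mm from the base axis. Payload 7 kg.
Tool frame: the origin (TCP) lies at the very end of the fingers, on their centre line; the grasp point (between the pads) lies 19 mm behind it; z points along the fingers, y is the line along which they close (so a half turn about z gives the same grasp; the last joint's range is limited). The gripper opens to 88 mm and grips with 3 to 60 N. Pads are 19 mm wide; open, the fingers measure 130 mm over their backs; the gripper's body (78 mm by 193 mm) begins 47 mm behind the grasp point.
Start: joints at [-0.834, 0.359, 0.012, 0, -1.224, -0.288], TCP at [292.844, -608.143, 226.561] pointing down, gripper open.
Joint ranges: [-3.07, 3.07], [-1.43, 2.12], [-1.02, 1.25], [-3.03, 1.67], [-3.05, -0], [-3.03, 3.03]. Speed limits (rad/s): [2.39, 2.39, 3.01, 3.14, 3.14, 3.14].

### API

Orientations are given as a unit quaternion [x, y, z, w].
In Python, from plant import bot gives the robot as it stands. Calls block until the motion is done:
- bot.move_ptp(position, orientation): joint-space move of the TCP to a pose.
- bot.line_to(position, velocity=150, ori=None): straight line of the TCP; ori=None keeps the orientation; velocity is the mean speed in mm/s.
- bot.move_joints(angles): joint-space move.
- bot.move_gripper(opening, force=None): finger opening in mm; force is the grip in N (None keeps the last); returns when the fingers have stopped.
- bot.pause(seconds).
- bot.solve_ik(position, orientation): joint angles nearest the present ones, or None.
- bot.read_state(): the state.
- bot.camera(name): name is "side" or "top" or "wrist"; returns the picture (480x640x3 uint8, red, green, blue); there is no depth.
- bot.get_calibration(name): a dict with "fx", "fy", "cx", "cy" (pixels), "view" (4x4, takes a point from world to camera coordinates); the wrist camera has in their place "T_tool_cam" (4x4, takes a point from camera to tool coordinates, whose origin is the TCP and whose axes are the flange's). Camera axes: x right, y up, looking along -z (the intrinsics and any distortion apply to the point x, -y, -z); pixel columns grow to the right and rows downward; lengths in mm; the calibration is good to about 2 mm. A picture is of the moment at which its call begins: read the wrist's pose just before it. get_calibration takes no time and is no camera call.
A pose or a line that the arm cannot do raises bot.Unreachable and nothing moves.
- bot.close_job(): hands the job in; it is judged then, once.
The state is a dict: "t": time; "joint_pos": joint angles; "qvel": joint speeds; "tau": joint torques, N m; "tcp_pos": TCP position; "eef_rot": TCP orientation; "contact_force": force on the tool from outside, world axes, zero at the start; "moment": the same for the moment, N m; "width": finger opening in mm; "finger_force": force on a finger pad.
Only numpy, scipy, OpenCV 4.12 (cv2) and the standard library are available. Lean on these libraries where they do the work, as an engineer would, in place of code of your own. Each camera call takes 0.05 s, during which the arm holds its last target. There are 200 camera calls.

## Working session

There is one attempt and no reset: what is moved stays moved. The work goes in short steps, each a Python script; the robot and the scene stay as the last script left them, time stands still between calls to the robot, and variables do not carry over. Pictures are saved under pics/ and viewed, at most 10 in all, crops included, and the job is handed in when it is done.

```bash
ls; mkdir -p pics; python3 - <<'E'
from plant import bot
import cv2, numpy as np
for n in ("top","side"):
    im=bot.camera(n); cv2.imwrite(f"pics/{n}0.png",im[:,:,::-1])
    c=bot.get_calibration(n); print(n,{k:np.round(v,4).tolist() if hasattr(v,'__len__') and not isinstance(v,str) else v for k,v in c.items()})
c=bot.get_calibration("wrist");print({k:np.round(v,4).tolist() if hasattr(v,'__len__') and not isinstance(v,str) else v for k,v in c.items()})
s=bot.read_state();print(s['t'],s['eef_rot'],s['contact_force'],s['width'])
E
```

```text
pics
top {'fx': 544.6499842669697, 'fy': 544.6499842669697, 'cx': 333.7543702607336, 'cy': 243.76057570600355, 'view': [[0.0262, -0.9995, 0.0192, -83.8551], [0.9873, 0.0288, 0.1562, -556.3428], [-0.1566, 0.0149, 0.9875, -846.9791], [0.0, 0.0, 0.0, 1.0]]}
side {'fx': 497.51593111428, 'fy': 497.51593111428, 'cx': 318.93334463634034, 'cy': 242.91504138099927, 'view': [[1.0, 0.0022, -0.0034, -557.2595], [0.0011, 0.6461, 0.7632, 10.1027], [0.0039, -0.7632, 0.6461, -938.7986], [0.0, 0.0, 0.0, 1.0]]}
{'fx': 398.6003710710846, 'fy': 398.6003710710846, 'cx': 319.3443966545624, 'cy': 234.9954446078094, 'T_tool_cam': [[0.0002, 0.967, 0.2546, 68.2964], [1.0, -0.0003, 0.0004, -0.2792], [0.0004, 0.2546, -0.967, -157.3275], [0.0, 0.0, 0.0, 1.0]]}
0.1 [-2.22455439e-01  9.74942576e-01  7.08666280e-04 -2.22484917e-04] [-0.73507763  0.11891161 -0.88465254] 87.60864653009064
```

View pics/top0.png

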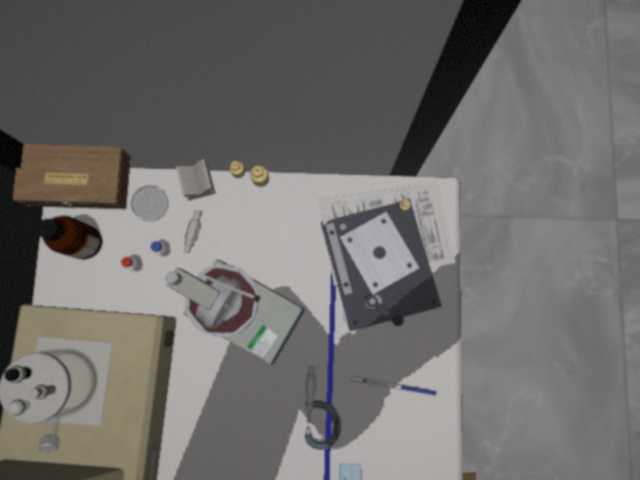

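View pics/side0.png

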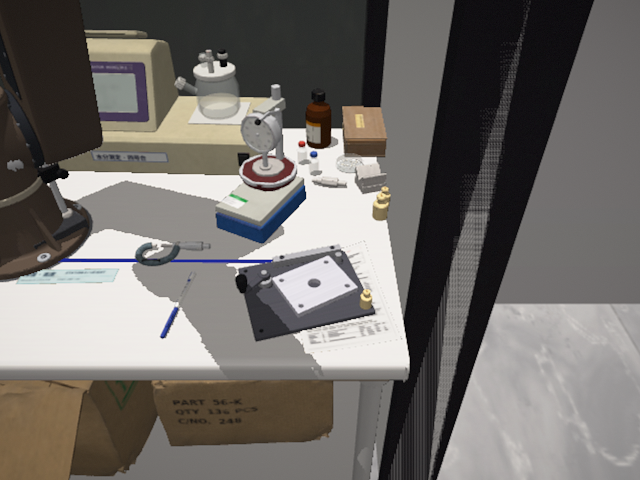

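The top view shows the nest: plate hole at about (379,253), knob (397,320), pivot (372,300), and the small weight (405,204). The large and mid weights are at (259,175) and (237,168). I'll take a closer look with the wrist camera.

```bash
cat > h.py <<'E'
from plant import bot
import numpy as np, cv2
from scipy.spatial.transform import Rotation as R
def down(yaw):  # tool z down; tool x axis at 'yaw' in world
    return R.from_euler('z',yaw)*R.from_quat([1,0,0,0])
def cam(name,st=None):
    c=bot.get_calibration(name); K=np.array([[c['fx'],0,c['cx']],[0,c['fy'],c['cy']],[0,0,1]])
    if name=='wrist':
        T=np.eye(4); T[:3,:3]=R.from_quat(st['eef_rot']).as_matrix(); T[:3,3]=st['tcp_pos']
        V=np.linalg.inv(T@np.array(c['T_tool_cam']))
    else: V=np.array(c['view'])
    V=np.diag([1,-1,-1,1.])@V
    return K,V,c.get('dist',np.zeros(5))
def ray(cm,uv,z):
    K,V,_=cm; d=V[:3,:3].T@np.linalg.solve(K,[uv[0],uv[1],1]); o=-V[:3,:3].T@V[:3,3]
    return o+d*(z-o[2])/d[2]
def proj(cm,P):
    K,V,_=cm; p=np.atleast_2d(P)@V[:3,:3].T+V[:3,3]; q=p@K.T; return q[:,:2]/q[:,2:]
E
python3 - <<'E'
from h import *
print([k for k in bot.get_calibration("wrist")])
cm=cam('top')
for n,uv,z in [("hole",(379,253),22),("knob",(397,320),60),("piv",(372,300),25),("wl",(259,175),50),("ws",(405,204),40),("cornNL",(352,328),12),("cornNR",(440,304),12),("cornFL",(322,222),12)]: print(n,ray(cm,uv,z).round(1))
st=bot.read_state(); print(R.from_quat(st['eef_rot']).as_matrix().round(2).tolist())
E
```

```text
['fx', 'fy', 'cx', 'cy', 'T_tool_cam']
hole [ 548.6 -145.    22. ]
knob [ 437.2 -171.1   60. ]
piv [ 469.6 -134.2   25. ]
wl [669.2  58.4  50. ]
ws [ 629.8 -185.6   40. ]
cornNL [ 423.2 -102.9   12. ]
cornNR [ 466.7 -249.4   12. ]
cornFL [600.6 -47.9  12. ]
[[-0.9, -0.43, -0.0], [-0.43, 0.9, 0.0], [0.0, 0.0, -1.0]]
```

```bash
python3 - <<'E'
from h import *
bot.move_gripper(0)
bot.move_ptp([530,-140,200],down(np.pi+0.3).as_quat())
bot.pause(0.3)
st=bot.read_state(); im=bot.camera('wrist'); np.savez('w1.npz',im=im,tcp_pos=st['tcp_pos'],eef_rot=st['eef_rot'])
cv2.imwrite('pics/w1.png',im[:,:,::-1]); print(st['t'],st['tcp_pos'],st['width'],st['joint_pos'],st['contact_force'])
E
```

```text
3.725 [ 529.91049134 -140.46336214  199.94303359] 0.23666977463317393 [ 9.83250095e-02  1.70689690e-01 -3.08325341e-01  1.33018214e-05
 -1.09191223e+00 -1.36990820e+00] [ 0.70462056 -0.34212659  0.17314366]
```

View pics/w1.png

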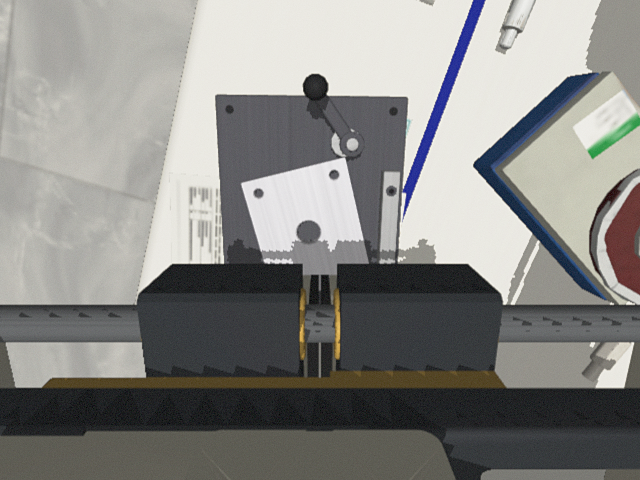

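The wrist view shows the knob at (316,87), pivot (351,144), plate near corners at (242,182) and (345,158), and the base near corners at (216,95) and (407,97). The gripper hides the far half, so I'll shift 60 mm outward.

```bash
python3 - <<'E'
from h import *
bot.line_to([587,-122,200])
bot.pause(0.3)
st=bot.read_state(); im=bot.camera('wrist'); np.savez('w2.npz',im=im,tcp_pos=st['tcp_pos'],eef_rot=st['eef_rot'])
cv2.imwrite('pics/w2.png',cv2.resize(im[0:290,190:450,::-1],None,fx=2.05,fy=2.05,interpolation=cv2.INTER_CUBIC)); print(st['t'],st['tcp_pos'])
E
```

```text
4.625 [ 586.59726818 -122.1985487   200.3358571 ]
```

View pics/w2.png

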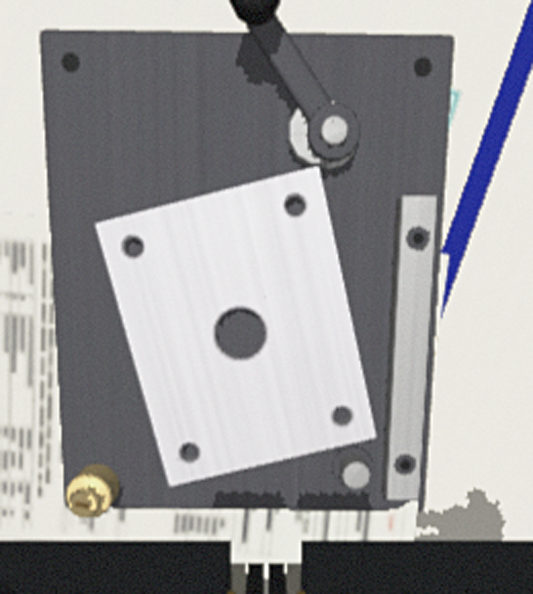

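The wrist crop shows everything needed (crop pixels, scale 2.05, column offset 190):
- **Base corners:** (41,31), (453,37) and (424,510)
- **Peg top:** (356,475)
- **Pivot:** (334,129)
- **Rail face ends:** (403,196) and (387,499)
- **Plate top corners:** (95,224), (320,166), (376,437) and (170,487)

Next I'll fit the poses.

```bash
cat > fit.py <<'E'
from h import *
from scipy.optimize import least_squares
d=np.load('w2.npz'); cm=cam('wrist',d)
f=lambda u,v:np.array([u/2.05+190-.25,v/2.05-.25])
N=[((-110,-95,12),f(41,31)),((-110,65,12),f(453,37)),((82,65,12),f(424,510)),((61,32,29),f(356,475)),((-71.6,18,28),f(334,129))]
P=[((-110,-90),f(95,224)),((-110,0),f(320,166)),((0,0),f(376,437)),((0,-90),f(170,487))]
def rz(a): c,s=np.cos(a),np.sin(a); return np.array([[c,-s],[s,c]])
def fit(pts,x0,zfix=None):
    loc=np.array([p[0][:2] for p in pts]); w=np.array([ray(cm,p[1],p[0][2] if zfix is None else zfix)[:2] for p in pts])
    r=least_squares(lambda x:(loc@rz(x[2]).T+x[:2]-w).ravel(),x0)
    return r.x,(loc@rz(r.x[2]).T+r.x[:2]-w)
n,rn=fit(N,[547,-132,.3]); p,rp=fit(P,[600,-100,.6],22)
print(n,rn.round(1).tolist()); print(p,rp.round(1).tolist())
o=rz(n[2]).T@(p[:2]-n[:2]); print("plate in nest",o,p[2]-n[2])
print("corner in nest",o+rz(p[2]-n[2])@[-110,-90])
for u,v in((403,196),(387,499)): print("rail",rz(n[2]).T@(ray(cm,f(u,v),28)[:2]-n[:2]))
d1=np.load('w1.npz'); c1=cam('wrist',d1)
k=rz(n[2]).T@(ray(c1,(316,87),60)[:2]-n[:2])-[-71.6,18]; print("knob r,deg",np.hypot(*k),np.degrees(np.arctan2(k[1],k[0]))%360)
for u,v in((351,144),): print("piv1",rz(n[2]).T@(ray(c1,(u,v),28)[:2]-n[:2]))
print("top hole vs", "pred", p[:2]+rz(p[2])@[-55,-45])
np.save('nest.npy',n)
E
python3 fit.py
```

```text
[ 5.41195973e+02 -1.29941840e+02  2.88649162e-01] [[-0.9, -1.9], [-1.9, 0.5], [1.3, 1.0], [0.3, 0.4], [1.2, -0.0]]
[ 5.73869767e+02 -7.77863041e+01  5.38543250e-01] [[-0.2, 0.0], [0.0, -0.4], [0.2, 0.5], [-0.0, -0.2]]
plate in nest [46.16852208 40.69698203] 0.24989408728716778
corner in nest [-38.15760567 -73.71064087]
rail [-49.26382846  45.46994455]
rail [71.06659452 45.27048938]
knob r,deg 48.941319460975734 215.8412780008805
piv1 [-71.4586975   17.61700934]
top hole vs pred [ 549.73451569 -144.62558621]
```

```bash
cat >> h.py <<'E'
n=np.load('nest.npy') if __import__('os').path.exists('nest.npy') else None
def rz(a): c,s=np.cos(a),np.sin(a); return np.array([[c,-s],[s,c]])
def W(x,y,z): return np.r_[n[:2]+rz(n[2])@[x,y],z]       # nest -> world
def fnest(b): # contact force minus bias, in nest axes
    d=np.array(bot.read_state()['contact_force'])-b; return np.r_[rz(n[2]).T@d[:2],d[2]]
def bias():
    r=[]
    for _ in range(5): bot.pause(0.02); r.append(bot.read_state()['contact_force'])
    return np.mean(r,0)
def tn(): # tcp in nest
    p=np.array(bot.read_state()['tcp_pos']); return np.r_[rz(n[2]).T@(p[:2]-n[:2]),p[2]]
E
python3 - <<'E'
from h import *
q=down(n[2]-np.pi/2).as_quat()
bot.move_ptp(W(-42,-96,80),q)
bot.line_to(W(-42,-96,16),80)
b=bias(); np.save('b.npy',b)
t0=bot.read_state()['t']; print(t0,tn(),b,bot.read_state()['joint_pos'])
y=-96
for i in range(16):
    y+=1; bot.line_to(W(-42,y,16),20); f=fnest(b); 
    print(y,round(bot.read_state()['t'],2),tn().round(2),f.round(1))
    if f[1]<-2: break
E
```

```text
7.2583 [-41.56491344 -96.21702876  16.60486125] [-0.55475771  0.16485905 -0.04367975] [-7.84810326e-02  4.19709949e-01 -4.47669423e-01  1.48776751e-04
 -7.02310533e-01  3.67053200e-01]
-95 7.51 [-41.84 -94.99  16.36] [-0.  -0.2 -0.6]
-94 7.76 [-41.97 -93.95  16.06] [ 0.3 -1.3 -0.1]
-93 8.01 [-41.98 -92.97  16.  ] [ 0.4 -1.  -0.4]
-92 8.26 [-42.   -91.94  16.01] [ 0.5 -0.6 -0.3]
-91 8.51 [-42.   -90.95  16.01] [ 0.1 -0.1  0.7]
-90 8.76 [-42.   -89.96  16.  ] [ 0.6 -0.  -0.4]
-89 9.01 [-42.   -88.94  16.  ] [ 0.7 -1.1 -0.2]
-88 9.26 [-41.99 -87.96  16.01] [ 0.6  0.2 -0.4]
-87 9.51 [-41.98 -86.97  16.03] [ 0.5 -0.4  0. ]
-86 9.76 [-42.01 -85.95  16.  ] [ 0.2 -0.7 -1.1]
-85 10.01 [-41.98 -84.96  16.01] [ 0.6 -0.5  0.1]
-84 10.26 [-41.97 -84.1   16.06] [ 0.8 -2.3 -0.1]
```

```bash
python3 - <<'E'
from h import *
q=down(n[2]-np.pi/2).as_quat(); b=np.load('b.npy'); y=-84
while y<-59:
    y+=1; bot.line_to(W(-42-6*(y+84)/26,y,16),15); f=fnest(b)
    print(y,round(bot.read_state()['t'],2),tn().round(1),f.round(1))
    if np.hypot(*f[:2])>11: break
im=bot.camera('wrist'); cv2.imwrite('pics/w3.png',im[:,:,::-1]); st=bot.read_state(); np.savez('w3.npz',im=im,tcp_pos=st['tcp_pos'],eef_rot=st['eef_rot'])
E
```

```text
-83 10.51 [-42.2 -83.2  16.1] [-0.1 -3.5 -0.5]
-82 10.76 [-42.5 -82.   16. ] [-0.5 -4.2  0.2]
-81 11.01 [-42.8 -80.9  16. ] [-0.3 -3.6  1.1]
-80 11.26 [-43.  -79.9  16. ] [-0.9 -4.6 -0.4]
-79 11.51 [-43.2 -78.9  16. ] [-1.7 -4.1 -0.1]
-78 11.76 [-43.4 -77.9  16. ] [-1.9 -3.4 -0.6]
-77 12.01 [-43.6 -76.9  16. ] [-1.2 -3.8  0. ]
-76 12.26 [-43.9 -75.9  16. ] [-0.8 -2.8 -0.5]
-75 12.51 [-44.1 -74.9  16. ] [-1.2 -3.4  0.1]
-74 12.76 [-44.3 -73.9  16. ] [-0.4 -2.9  0.1]
-73 13.01 [-44.6 -73.1  16. ] [-1.4 -5.8  0.3]
-72 13.26 [-45.2 -72.2  16. ] [-2.3 -6.8  0. ]
-71 13.51 [-45.9 -71.3  16. ] [-3.8 -8.2  1.8]
-70 13.76 [-46.4 -70.4  15.9] [-4.7 -8.5  0.5]
-69 14.01 [-46.9 -69.5  15.9] [-5.  -9.5  1.6]
-68 14.26 [-47.3 -68.5  15.9] [ -6.3 -10.1   0.5]
```

View pics/w3.png

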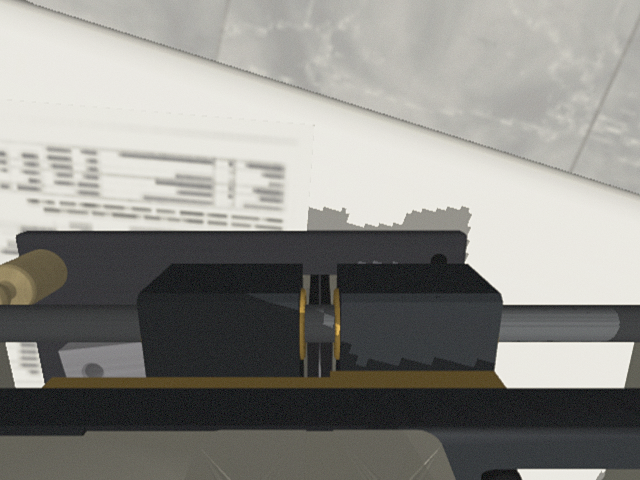

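The wrist view shows only the gripper and the small weight at (30,280), still standing. The plate is on the peg now. The sideways force comes from friction, because the corner travels on an arc. I'll back off, place the finger inside the corner, and follow that arc.

```bash
python3 - <<'E'
from h import *
b=np.load('b.npy')
bot.line_to(W(-46,-74,16),40); bot.line_to(W(-38,-74,16),40); b=bias(); np.save('b.npy',b); print(b)
x,y=-38,-74; k=0
while y<-52:
    y+=1; bot.line_to(W(x,y,16),15); f=fnest(b); 
    if f[1]<-2:
        x-=0.75 if f[0]>-2 else 1.3
    print(y,round(bot.read_state()['t'],2),tn().round(1),f.round(1))
    if np.hypot(*f[:2])>10: break
E
```

```text
[-0.26323945 -0.14245069 -0.3539298 ]
-73 15.29 [-38.1 -72.9  16. ] [ 0.6 -0.4 -0.2]
-72 15.54 [-38. -72.  16.] [ 1.   0.1 -0.2]
-71 15.79 [-38.  -70.9  16. ] [-0.4 -0.6  0. ]
-70 16.04 [-38.  -69.9  16. ] [0.5 0.1 0.6]
-69 16.29 [-37.9 -69.2  16.1] [-1.1 -1.6  0.3]
-68 16.54 [-38.4 -68.2  16. ] [-1.7 -4.5  0.3]
-67 16.79 [-39.3 -67.2  16. ] [-1.4 -5.1  0.4]
-66 17.04 [-40.1 -66.2  16. ] [-2.7 -4.5  0.7]
-65 17.3 [-41.1 -65.1  16. ] [-1.2 -4.6  0.2]
-64 17.55 [-41.9 -64.1  16. ] [-2.7 -4.1  0.7]
-63 17.81 [-42.9 -63.   16. ] [-1.2 -4.1  0.2]
-62 18.06 [-43.7 -62.   16. ] [-1.3 -3.7  0.2]
-61 18.31 [-44.5 -61.   16. ] [-2.4 -4.5 -0.1]
-60 18.57 [-45.6 -60.   16. ] [-1.1 -2.9  0.6]
-59 18.82 [-46.4 -59.   16. ] [-0.9 -3.4 -0.5]
-58 19.07 [-47.2 -57.9  16. ] [-0.4 -4.4 -0.5]
-57 19.32 [-48.  -56.9  16. ] [-1.1 -3.5  0. ]
-56 19.57 [-48.7 -55.9  16. ] [-1.1 -3.6 -0.4]
-55 19.82 [-49.  -55.5  16.1] [ 0.9 -6.8 -1.3]
-54 20.07 [-49.1 -55.2  16.4] [ -0.  -11.7  -2.6]
```

```bash
python3 - <<'E'
from h import *
bot.line_to(W(-48,-62,16),40); bot.line_to(W(0,-62,16),60); b=bias(); print(b)
y=-62
m=lambda k:np.mean([ (bot.pause(0.02),fnest(b))[1] for _ in range(k)],0)
while y<-52.5:
    y+=1 if y<-57 else 0.25; bot.line_to(W(0,y,16),15); f=m(3)
    if f[1]<-2: print(y,tn().round(2),f.round(1))
    if f[1]<-11.4: break
for _ in range(4): print(m(5).round(2))
bot.line_to(W(0,-66,16),40); bot.line_to(W(0,-66,70),100)
bot.move_ptp([587,-122,200],down(np.pi+n[2]).as_quat()); bot.pause(0.2)
st=bot.read_state(); im=bot.camera('wrist'); np.savez('w4.npz',im=im,tcp_pos=st['tcp_pos'],eef_rot=st['eef_rot'])
cv2.imwrite('pics/w4.png',cv2.resize(im[0:290,190:450,::-1],None,fx=2.05,fy=2.05,interpolation=cv2.INTER_CUBIC)); print(st['t'],st['tcp_pos'],st['joint_pos'])
E
```

```text
[-0.29889674  0.49944367  0.17243704]
-56.5 [ 5.000e-02 -5.666e+01  1.605e+01] [-0.1 -3.3 -0.7]
-56.25 [  0.08 -56.52  16.06] [-0.6 -4.9 -0.6]
-56.0 [  0.35 -56.23  16.09] [ 0.6 -5.9 -1.5]
-55.75 [  0.57 -56.03  16.11] [ 1.5 -5.8 -2.7]
-55.5 [  0.81 -55.86  16.14] [ 2.  -6.  -2.8]
-55.25 [  0.99 -55.73  16.17] [ 2.3 -7.1 -2.7]
-55.0 [  1.11 -55.65  16.21] [ 2.5 -7.6 -3.4]
-54.75 [  1.23 -55.57  16.29] [ 2.5 -8.6 -3.6]
-54.5 [  1.27 -55.54  16.35] [ 2.3 -9.9 -3.6]
-54.25 [  1.3  -55.48  16.43] [  2.4 -11.1  -4. ]
-54.0 [  1.29 -55.43  16.46] [  2.1 -12.1  -3.8]
[  2.12 -12.4   -4.22]
[  2.03 -12.54  -3.8 ]
[  1.79 -12.59  -3.71]
[  1.7  -12.1   -4.01]
29.7333 [ 586.85342364 -122.13582996  199.61895874] [ 1.20483746e-01  2.54616323e-01 -1.99429581e-01 -4.18532970e-05
 -1.11736588e+00 -1.40243865e+00]
```

View pics/w4.png

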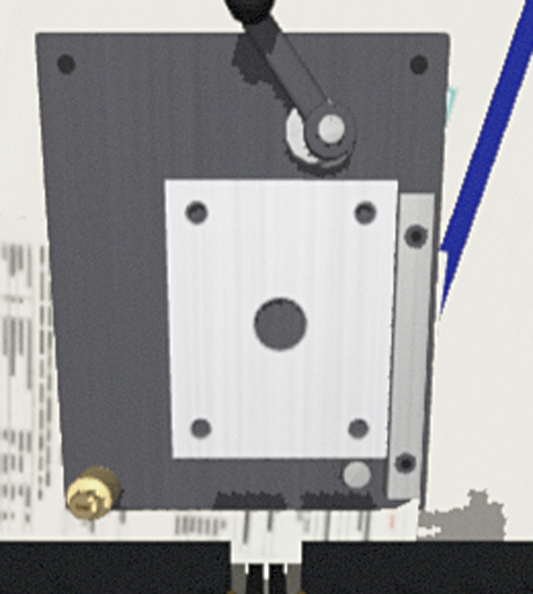

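The plate now sits square along the rail: top corners (165,180), (398,180), (387,458) and (173,459), with the peg top at (356,475). I'll measure the gap at the peg.

```bash
python3 - <<'E'
from h import *
d=np.load('w4.npz'); cm=cam('wrist',d); im=d['im']
f=lambda u,v:np.array([u/2.05+190-.25,v/2.05-.25])
L=lambda uv,z: rz(n[2]).T@(ray(cm,uv,z)[:2]-n[:2])
for nm,uv,z in [("NR",(165,180),22),("NL",(398,180),22),("FL",(387,458),22),("FR",(173,459),22),("peg",(356,475),29),("railN",(399,194),28),("railF",(387,499),28),("piv",(331,128),28)]: print(nm,L(f(*uv),z).round(2))
g=im.mean(2); c=int(348/2.05+190)
for cc in (355,360,365,370): print(cc,g[214:240,cc].round().astype(int).tolist())
E
```

```text
NR [-54.87 -44.82]
NL [-54.9   45.19]
FL [55.28 45.14]
FR [ 55.75 -44.88]
peg [60.89 31.52]
railN [-49.29  44.87]
railF [71.5 44.9]
piv [-72.62  18.48]
355 [225, 223, 222, 223, 221, 224, 223, 227, 219, 157, 89, 87, 86, 87, 88, 92, 90, 86, 70, 71, 89, 91, 92, 94, 94, 90]
360 [224, 225, 221, 222, 223, 221, 223, 225, 217, 155, 85, 92, 146, 182, 195, 190, 187, 185, 184, 191, 191, 185, 155, 116, 92, 78]
365 [184, 220, 224, 225, 223, 222, 224, 225, 218, 156, 87, 143, 190, 194, 187, 186, 182, 183, 184, 179, 182, 179, 178, 154, 111, 93]
370 [224, 224, 224, 221, 224, 224, 226, 226, 215, 146, 74, 81, 92, 89, 90, 113, 136, 149, 143, 122, 106, 91, 88, 89, 93, 90]
```

The plate is home within about 0.3 mm, on both the rail and the peg. Now I'll swing the cam lever.

```bash
cat > lever.py <<'E'
from h import *
def pose(deg,lag,z=37):
    a=np.radians(deg); t=np.array([-np.sin(a),np.cos(a)]); k=np.array([-71.6,18])+50*np.array([np.cos(a),np.sin(a)])-lag*t
    return W(*k,z),down(n[2]+a-np.pi/2).as_quat(),t
p,q,t=pose(215,30,110); bot.move_ptp(p,q); p,q,t=pose(215,30); bot.line_to(p,100)
b=bias(); print(bot.read_state()['t'],bot.read_state()['joint_pos'])
for lag in (26,22): bot.line_to(pose(215,lag)[0],30)
deg=215
while deg<330:
    deg+=5 if deg<295 else 1.5
    p,q,t=pose(deg,19); bot.line_to(p,20 if deg>295 else 35,ori=q)
    f=np.mean([(bot.pause(0.01),fnest(b))[1] for _ in range(2)],0); r=np.array([t[1],-t[0]])
    print(deg,round(bot.read_state()['t'],1),'lagerr',round(float((rz(n[2]).T@(p-bot.read_state()['tcp_pos'])[:2])@t),2),'tan',round(-f[:2]@t,1),'rad',round(f[:2]@r,1),'z',round(f[2],1))
    if -f[:2]@t>(10 if deg>312 else 7.5) or np.linalg.norm(f)>14: break
E
python3 lever.py
```

```text
31.6417 [ 9.44922462e-02  2.02080737e-01 -7.31238762e-01  1.87993962e-04
 -6.36230611e-01 -2.33642148e+00]
220 32.6 lagerr 0.09 tan -0.5 rad -0.4 z -0.5
225 32.9 lagerr 0.14 tan 0.1 rad -0.1 z -0.2
230 33.2 lagerr 0.1 tan 0.3 rad 0.4 z -0.4
235 33.5 lagerr 0.04 tan 0.2 rad 0.2 z -0.2
240 33.8 lagerr 0.04 tan 0.3 rad 0.2 z -0.4
245 34.1 lagerr 0.02 tan 0.1 rad 0.4 z -0.4
250 34.4 lagerr 0.04 tan 0.7 rad 0.5 z -0.4
255 34.7 lagerr 0.04 tan 0.4 rad -0.2 z -0.5
260 35.0 lagerr 0.02 tan -0.0 rad -0.1 z -0.2
265 35.3 lagerr 0.05 tan -0.2 rad -0.3 z -0.1
270 35.6 lagerr 0.06 tan -0.1 rad 0.4 z -0.1
275 35.9 lagerr 0.06 tan 0.2 rad 0.0 z -0.1
280 36.2 lagerr 0.06 tan -0.2 rad 0.7 z -0.6
285 36.5 lagerr 0.07 tan -0.0 rad -0.0 z -0.0
290 36.8 lagerr 0.07 tan 0.1 rad 0.5 z -0.1
295 37.1 lagerr 0.05 tan -0.2 rad 0.2 z -0.2
296.5 37.4 lagerr 0.16 tan 0.4 rad -0.3 z -0.1
298.0 37.6 lagerr 0.07 tan 0.5 rad 0.2 z 0.1
299.5 37.9 lagerr 0.02 tan 0.9 rad 0.4 z -0.1
301.0 38.2 lagerr 0.02 tan 1.2 rad -0.1 z -0.9
302.5 38.4 lagerr 0.03 tan 1.4 rad -0.4 z -0.4
304.0 38.7 lagerr 0.07 tan 1.4 rad -0.1 z -0.3
305.5 39.0 lagerr 0.08 tan 1.9 rad 0.7 z -0.2
307.0 39.2 lagerr 0.08 tan 1.7 rad -0.0 z 0.1
308.5 39.5 lagerr 0.06 tan 1.8 rad -0.2 z -0.2
310.0 39.8 lagerr 0.01 tan 2.2 rad -0.3 z -0.1
311.5 40.0 lagerr 0.02 tan 1.8 rad -0.1 z 0.4
313.0 40.3 lagerr 0.0 tan 2.5 rad 0.1 z 0.5
314.5 40.6 lagerr 0.0 tan 2.6 rad -0.5 z 0.2
316.0 40.8 lagerr 0.0 tan 2.3 rad -0.2 z 0.1
317.5 41.1 lagerr -0.03 tan 2.6 rad -0.1 z -0.4
319.0 41.4 lagerr -0.01 tan 3.4 rad -0.4 z -0.4
320.5 41.6 lagerr 0.0 tan 2.2 rad -0.0 z 0.1
322.0 41.9 lagerr 0.97 tan 8.7 rad 0.5 z 0.5
323.5 42.2 lagerr 2.02 tan 14.3 rad 1.8 z 1.1
```

The lever met its stop sharply at about 321°. Now I'll retreat and check.

```bash
python3 - <<'E'
from h import *
a=np.radians(323.5); t=np.array([-np.sin(a),np.cos(a)]); k=np.array([-71.6,18])+50*np.array([np.cos(a),np.sin(a)])
bot.line_to(W(*(k-32*t),37),60); bot.line_to(W(*(k-32*t),110),120)
bot.move_ptp([587,-122,200],down(np.pi+n[2]).as_quat()); bot.pause(0.2)
st=bot.read_state(); im=bot.camera('wrist'); np.savez('w5.npz',im=im,tcp_pos=st['tcp_pos'],eef_rot=st['eef_rot'])
cv2.imwrite('pics/w5.png',cv2.resize(im[0:290,190:450,::-1],None,fx=2.05,fy=2.05,interpolation=cv2.INTER_CUBIC)); print(st['t'],st['tcp_pos'])
E
```

```text
44.45 [ 586.42712973 -122.32561671  199.39055661]
```

View pics/w5.png

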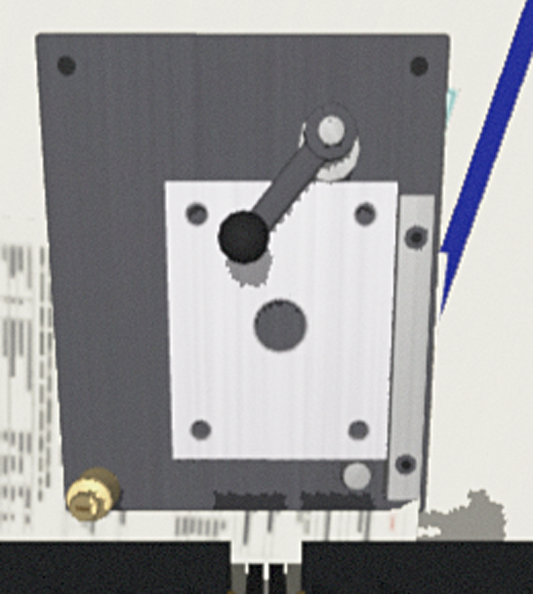

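The lever is at its stop, with the knob at (243,237) over the plate's near end. The plate is still square on the rail and peg, with corners (165,181) and (387,459), and the small weight is undisturbed. I'll hand in the job.

```bash
python3 -c "
from plant import bot
print(bot.close_job())"
```

```text
the job is handed in; nothing more can be done
None
```

The plate is home on the rail and peg within about 0.3 mm, seated with about 12.5 N on the middle of its side; the cam lever is at its stop, the arm never went near the weights, and the job was handed in at about 44 s.

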